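# Load the colour masters into the cap inspection dial in order of shade

### The job

Load the colour master set for the camera check: stand the four colour masters in the four empty pockets of the inspection dial in order of shade, the lightest (cream) in the empty pocket next to the red pin, then yellow, then orange, and the darkest (brown) at the other end of the row. Seat each one upright, flat and about central on its black seat and let it go, and do not knock over the glass vial.

Things in the scene. Friction and masses are not known exactly. Their poses are not given: they have to be found in the camera images.
- master_cream: colour master, pale cream (the lightest): a closed, flat-topped cream closure on a bare aluminium stub, together a straight upright cylinder 38 mm in diameter, 50 mm tall (lower 30 mm aluminium, upper 20 mm coloured), about 0.1 kg, standing loose on the bench (z = 0). Origin: centre of its underside; z up.
- master_yellow: colour master, bright yellow (second lightest): a closed, flat-topped yellow closure on a bare aluminium stub, together a straight upright cylinder 38 mm in diameter, 50 mm tall (lower 30 mm aluminium, upper 20 mm coloured), about 0.1 kg, standing loose on the bench (z = 0). Origin: centre of its underside; z up.
- master_orange: colour master, deep orange (second darkest): a closed, flat-topped orange closure on a bare aluminium stub, together a straight upright cylinder 38 mm in diameter, 50 mm tall (lower 30 mm aluminium, upper 20 mm coloured), about 0.1 kg, standing loose on the bench (z = 0). Origin: centre of its underside; z up.
- master_brown: colour master, dark brown (the darkest): a closed, flat-topped brown closure on a bare aluminium stub, together a straight upright cylinder 38 mm in diameter, 50 mm tall (lower 30 mm aluminium, upper 20 mm coloured), about 0.1 kg, standing loose on the bench (z = 0). Origin: centre of its underside; z up.
- pocket_a: one of the four empty pockets, a curved row on the robot's side of the dial (letters give no order): flat black round seat, 54 mm wide, 32 mm above the bench, between teeth of a star wheel 5 mm higher, open outward. Origin: centre of its upper face. The dial stands still; its other pockets hold small yellow caps (open side up, 32 mm wide, 16 mm tall).
- pocket_b: one of the four empty pockets, a curved row on the robot's side of the dial (letters give no order): flat black round seat, 54 mm wide, 32 mm above the bench, between teeth of a star wheel 5 mm higher, open outward. Origin: centre of its upper face. The star wheel begins 28 mm from the seat's centre, at both sides and towards the dial's centre; outward lies a level white rim.
- pocket_c: one of the four empty pockets, a curved row on the robot's side of the dial (letters give no order): flat black round seat, 54 mm wide, 32 mm above the bench, between teeth of a star wheel 5 mm higher, open outward. Origin: centre of its upper face. Centres lie on a circle of 200 mm radius about the dial's centre, 89 mm from one to the next.
- pocket_d: one of the four empty pockets, a curved row on the robot's side of the dial (letters give no order): flat black round seat, 54 mm wide, 32 mm above the bench, between teeth of a star wheel 5 mm higher, open outward. Origin: centre of its upper face. Grip a master well up its side so that the fingertips stay over the star wheel. The dial's black hub is 92 mm wide, 12 mm above the star wheel.
- red_pin: red-headed marker pin (head 18 mm wide) standing in the star wheel, inward of the row of empty pockets and half a pocket beyond one end; about 71, 126, 188 and 244 mm (level) from the first to fourth pocket's centre. A black-headed pin marks the other end; they may be swapped. Origin: centre of its foot, 37 mm above the bench; 20 mm tall.
- vial: bystander: clear glass vial with a blue stopper, 26 mm in diameter, 54 mm tall, 30 g, standing loose and upright on the bench among the masters; easily toppled. Origin: centre of its underside. The other loose things near the masters (yellow caps) are at most 16 mm tall.
There are look-alikes about, which are no part of the job. There is more than one size of the master_yellow; the one meant has the size given above.

How it is judged:
By the outcome, as a careful person would: the job done as asked, in the order asked, and still so for the second after the job is handed in, with the robot touching nothing.
It also fails if it takes over 104 s, if anything falls off the work surface, if the arm or the gripper's body presses on something with over 40 N, if the wrist force passes 120 N, or if a joint passes its speed limit or range.

### The arm

A 6-joint arm with a two-finger parallel gripper is mounted at the origin on the work surface. World frame = base frame: x ahead of the robot, y to its left, z up, the work surface at z = 0. Lengths are in m, angles in rad, forces in N, time in s.
With the tool pointing down it reaches from about 0.425 to 0.95 m from the base axis. Payload 3.5 kg.
Tool frame: the origin (TCP) lies midway between the tips of the shut fingers; the grasp point (between the pads) lies behind it (env.tcp_to_grasp is the z of the grasp point in the tool frame, in m); z points along the fingers, y is the line along which they close (so a half turn about z gives the same grasp; the last joint's range is limited). The gripper opens to 85 mm and grips with 20 to 120 N. Pads are 22 mm wide; open, the fingers measure 114 mm over their backs; the gripper's body (76 mm by 85 mm) begins 54 mm behind the grasp point. The pads swing forward as they close: fully open they stand 13 mm farther back than shut.
Start: joints at [-1.443, 0.286, 1.577, -0, 1.279, -0.15], TCP at [0.185, -0.649, 0.231] pointing down, gripper open.
Joint ranges: [-2.77, 2.77], [-0.9, 2.22], [0.21, 2.48], [-1.53, 4.67], [0.24, 2.81], [-2.84, 2.84]. Speed limits (rad/s): [2.79, 2.79, 3.14, 3.14, 3.14, 3.14].

### API

Orientations are given as a unit quaternion [x, y, z, w].
In Python, from station import env gives the robot as it stands. The module is installed in compiled form; this text tells all that it offers.
- The arm moves only by the tool play_rows, never from a script. Its argument "motion" is a list of rows, each a list of 5 numbers: the shift along the world's x, y, z in cm, then the turn about the world's z in degrees, then the closure, from -1 (fully open) to 1 (shut), so that 0 is half open. In form: [[x, y, z, yaw, grip], ...]. A call has 1 to 5 rows; each row shifts and turns the commanded pose from where the row before left it; what a row does not reach is not made up. A row lasts 1/8 s, in which the tool goes at most 62.5 mm and 10.7 degrees, less where a joint would pass 70% of its speed; a pose out of reach is approached as far as the arm can. A call is refused whole if a number of a shift passes 6.25 or a number of a turn 10.7, either way. A call with a gripper value outside its range is refused whole. The fingers move at their own pace and stop on an object; the grip force is fixed at half the most. Time passes only in rows, so rows that do not move let the fingers close. It gives the time, the measured TCP pose, the force and the opening at its end, in the units of the state.
- env.sense(): the state, without advancing time (a new reading comes with each control period).
- env.read_camera(name): name is "scene" or "side" or "wrist"; returns a dict with "color" (480x640x3 uint8, red, green, blue), "mtx" (3x3 intrinsics, pixels), "pose" (4x4, takes a point from camera to world coordinates). Camera axes: x right, y up, looking along -z (the intrinsics and any distortion apply to the point x, -y, -z); pixel columns grow to the right and rows downward; lengths in m; the calibration is good to about 2 mm. A picture is of the moment at which its call begins. There is no depth.
- env.hand_in(): hands the job in, once; it reports no verdict.
The state is a dict: "clock": time; "joint_pos": joint angles; "dq": joint speeds; "joint_efforts": joint torques, N m; "ee_pos": TCP position; "ee_rot": TCP orientation; "force": force on the tool from outside, world axes, zero at the start; "ft_torque": the same for the moment, N m; "width": opening from 0.0 (shut) to 1.0 (fully open).
Only numpy, scipy, OpenCV 4.12 (cv2) and the standard library are available. Lean on these libraries where they do the work, as an engineer would, in place of code of your own. Each camera call takes 0.05 s, during which the arm holds its last target. There are 200 camera calls.

## Working session

There is one attempt and no reset: what is moved stays moved. The work goes in short steps, Python scripts to look and compute and a tool call to move; the robot and the scene stay as the last step left them, time stands still between calls to the robot, and variables do not carry over. Pictures are saved under pics/ and viewed, on a budget of 14 in all, crops included, one or two more only if the job needs it, and the job is handed in when it is done.

Besides the shell and the picture viewer there is one more tool, called after "Emit:" in YAML: its name, and indented under it one key for each argument. play_rows: Moves the arm, as the interface text tells. Its arguments: {"type":"object","properties":{"motion":{"type":"array"}},"required":["motion"]}

```bash
mkdir -p pics
cat > h.py <<'E'
import numpy as np, cv2
from station import env
def ray(cam,u,v,z):
    K,T=cam["mtx"],cam["pose"]
    d=np.linalg.inv(K)@[u,v,1]; d=T[:3,:3]@[d[0],-d[1],-d[2]]; o=T[:3,3]
    return o+d*(z-o[2])/d[2]
def proj(cam,p):
    K,T=cam["mtx"],cam["pose"]
    q=T[:3,:3].T@(np.array(p)-T[:3,3]); w=K@[q[0],-q[1],-q[2]]
    return w[:2]/w[2]
def save(cam,name,box=None,s=1):
    im=cam["color"][:,:,::-1]
    if box: im=im[box[1]:box[3],box[0]:box[2]]
    cv2.imwrite("pics/"+name,cv2.resize(im,None,fx=s,fy=s,interpolation=cv2.INTER_CUBIC))
E
python3 - <<'E'
from h import *
import pickle
d={}
for n in("scene","side","wrist"):
    c=env.read_camera(n);d[n]=c;save(c,n+"0.png");print(n,c["pose"].round(3).tolist(),c["mtx"].round(1).tolist(),[k for k in c])
pickle.dump(d,open("c0.pkl","wb"))
print(env.sense(),env.tcp_to_grasp)
E
```

```text
scene [[-0.841, -0.362, 0.403, 0.977], [0.541, -0.545, 0.64, 0.703], [-0.012, 0.757, 0.654, 0.778], [0.0, 0.0, 0.0, 1.0]] [[578.8, 0.0, 320.1], [0.0, 578.8, 232.3], [0.0, 0.0, 1.0]] ['color', 'mtx', 'pose']
side [[-0.998, 0.041, -0.045, 0.477], [-0.061, -0.756, 0.652, 0.88], [-0.007, 0.653, 0.757, 1.082], [0.0, 0.0, 0.0, 1.0]] [[611.1, 0.0, 318.5], [0.0, 611.1, 241.3], [0.0, 0.0, 1.0]] ['color', 'mtx', 'pose']
wrist [[0.274, 0.928, 0.252, 0.248], [-0.962, 0.266, 0.069, -0.63], [-0.003, -0.262, 0.965, 0.372], [0.0, 0.0, 0.0, 1.0]] [[352.3, 0.0, 309.9], [0.0, 352.3, 231.9], [0.0, 0.0, 1.0]] ['color', 'mtx', 'pose']
{'clock': 0.15, 'joint_pos': array([-1.44298157e+00,  2.87055347e-01,  1.57782002e+00, -8.64721580e-06,
        1.27858833e+00, -1.50035200e-01]), 'dq': array([-0.00021484, -0.00271189, -0.00434724,  0.00091812, -0.00255357,
       -0.00072879]), 'joint_efforts': array([ 1.12363909e-03, -4.06601894e+01, -2.93143559e+01, -1.60279151e-04,
        3.92387010e-03,  4.58622409e-06]), 'ee_pos': array([ 0.18508406, -0.64860975,  0.230214  ]), 'ee_rot': array([ 9.90364830e-01,  1.38479705e-01,  6.25472438e-06, -9.35509211e-04]), 'force': array([-0.96475392, -0.40437495, -0.40004204]), 'ft_torque': array([-0.01646075,  0.07082413,  0.01579032]), 'width': 1.0009197144881254} -0.0187
```

View pics/scene0.png

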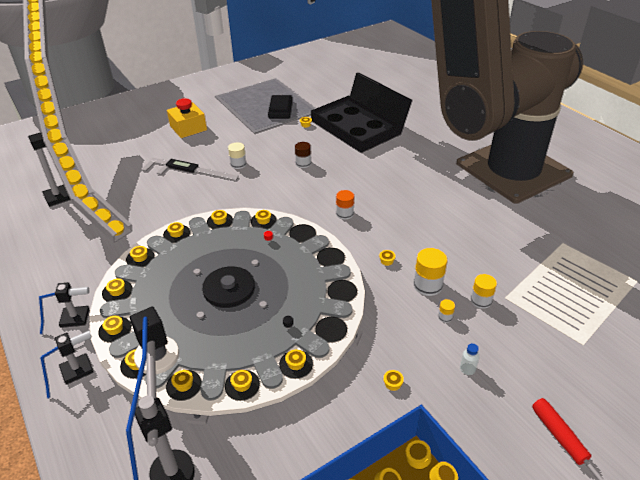

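View pics/side0.png

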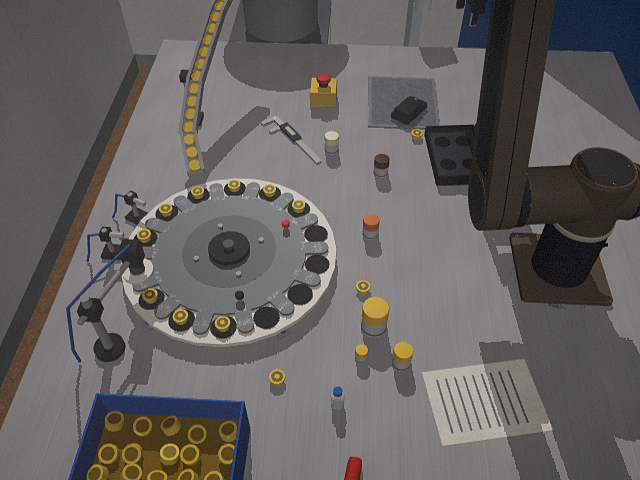

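View pics/wrist0.png

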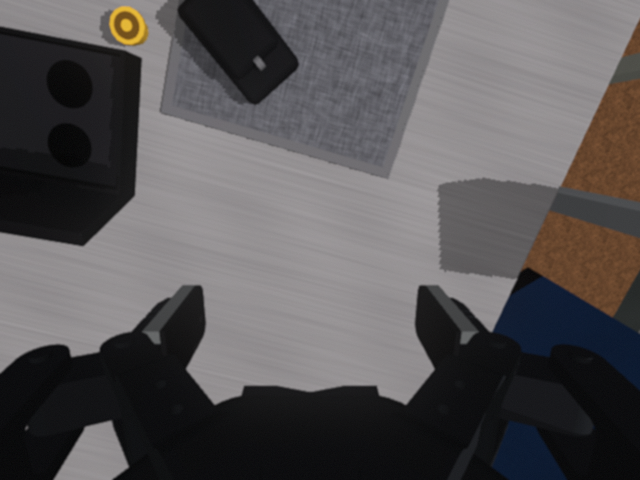

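Scene view: cream (236,148), brown (303,147), orange (345,197). There are three yellows: large (431,262), medium (484,285) and small (447,308). The vial is at (472,355), the red pin head at (268,236), and the pockets at (302,232), (330,256), (342,290) and (331,328). The side view agrees. Look-alikes are the large and small yellows and the loose caps.

```bash
cat > m.py <<'E'
from h import *
import pickle
from scipy.optimize import least_squares
d=pickle.load(open("c0.pkl","rb"));S,D=d["scene"],d["side"]
P={"cream":((236,147),(332,135),.05),"brown":((303,147),(382,158),.05),"orange":((345,196),(371,219),.05),"yMed":((484,281),(403,349),.05),
"yBig":((431,255),(376,305),.07),"ySm":((447,304),(362,350),.03),"vial":((472,348),(338,391),.054),"p1":((302,232),(315,233),.032),"p2":((330,256),(317,263),.032),"p3":((342,290),(299,295),.032),"p4":((331,328),(267,317),.032),"red":((268,234),(286,222),.057),"hub":((229,282),(229,243),.049)}
R={}
for k,(a,b,z) in P.items():
    f=lambda p:np.r_[proj(S,p)-a,proj(D,p)-b]
    p=least_squares(f,ray(S,*a,z)).x
    R[k]=(ray(S,*a,z)+ray(D,*b,z))[:2]/2
    print(k,ray(S,*a,z)[:2].round(3),ray(D,*b,z)[:2].round(3),"tri",p.round(3),"r",np.hypot(*R[k]).round(3))
# fit dial centre by known radius
q=np.array([R[k] for k in("p1","p2","p3","p4")])
print("steps",np.linalg.norm(np.diff(q,axis=0),axis=1).round(3),"red",np.linalg.norm(q-R["red"],axis=1).round(3),"hub",np.linalg.norm(q-R["hub"],axis=1).round(3))
# circular row fit: angles spaced by 2asin(.0445/.2)
st=2*np.arcsin(.0445/.2)
def mod(x,s):return np.array([[x[0]+.2*np.cos(x[2]+s*i*st),x[1]+.2*np.sin(x[2]+s*i*st)] for i in range(4)])
for s in(1,-1):
    a0=np.arctan2(*(q[0]-R["hub"])[::-1])
    r=least_squares(lambda x:(mod(x,s)-q).ravel(),[*R["hub"],a0]);
    print(s,r.cost,r.x.round(3),mod(r.x,s).round(4).tolist())
im=S["color"][:,:,::-1].copy(); im=cv2.resize(im,None,fx=4,fy=4,interpolation=cv2.INTER_CUBIC)
t=np.linspace(0,2*np.pi,60)
for k in("yMed","yBig","ySm"):
  for z in(0,.05):
    pts=np.array([proj(S,[R[k][0]+.019*np.cos(a),R[k][1]+.019*np.sin(a),z]) for a in t])
    cv2.polylines(im,[((pts+.5)*4).astype(np.int32)],True,(255,0,255),1)
cv2.imwrite("pics/y1.png",im[4*235:4*380,4*370:4*520])
E
python3 m.py
```

```text
cream [ 0.527 -0.373] [ 0.525 -0.379] tri [ 0.525 -0.38   0.047] r 0.647
brown [ 0.397 -0.286] [ 0.395 -0.295] tri [ 0.394 -0.294  0.047] r 0.491
orange [ 0.423 -0.078] [ 0.422 -0.083] tri [ 0.421 -0.082  0.049] r 0.43
yMed [0.36  0.258] [0.358 0.257] tri [0.358 0.256 0.047] r 0.442
yBig [0.409 0.171] [0.412 0.17 ] tri [0.412 0.173 0.073] r 0.445
ySm [0.436 0.25 ] [0.437 0.252] tri [0.437 0.251 0.03 ] r 0.503
vial [0.483 0.354] [0.48  0.355] tri [0.48  0.352 0.05 ] r 0.598
p1 [ 0.546 -0.048] [ 0.549 -0.049] tri [ 0.548 -0.045  0.036] r 0.55
p2 [0.539 0.04 ] [0.539 0.039] tri [0.539 0.04  0.032] r 0.54
p3 [0.569 0.125] [0.571 0.127] tri [0.571 0.128 0.035] r 0.584
p4 [0.633 0.186] [0.632 0.186] tri [0.633 0.185 0.03 ] r 0.66
red [ 0.618 -0.054] [ 0.615 -0.057] tri [ 0.616 -0.059  0.053] r 0.619
hub [0.733 0.013] [0.737 0.006] tri [0.735 0.015 0.054] r 0.735
steps [0.088 0.092 0.087] red [0.069 0.123 0.187 0.242] hub [0.196 0.199 0.202 0.204]
1 0.0029661959060628177 [ 0.407  0.136 -1.02 ] [[0.5117, -0.0349], [0.5753, 0.0274], [0.6056, 0.1111], [0.5966, 0.1996]]
-1 3.125694264658972e-06 [ 0.737  0.016 -2.818] [[0.5478, -0.048], [0.5389, 0.0406], [0.5694, 0.1242], [0.6331, 0.1863]]
```

View pics/y1.png

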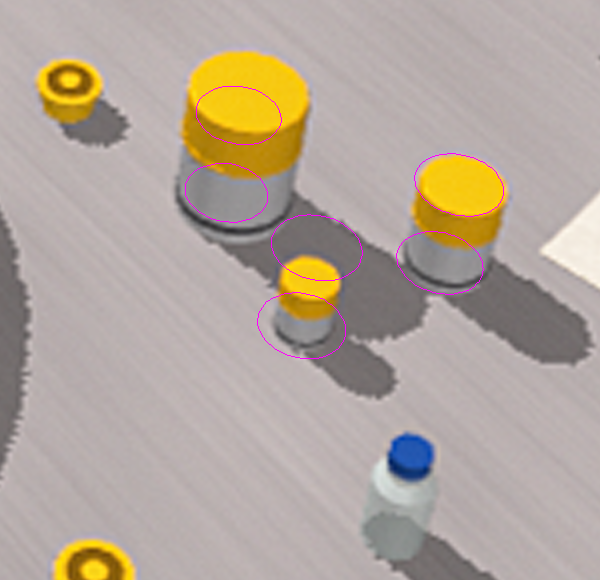

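The medium yellow matches the 38 × 50 mm outline; the others are clearly too big or too small. The pocket next to red is p1. The plan is brown→p4, orange→p3, yellow→p2 and cream→p1, with fingers closing radially at the dial. Going above brown first.

Emit:
play_rows:
  motion:
    - [3,5.1,0,0,-1]
    - [3,5.1,0,0,-1]
    - [3,5.1,0,0,-1]
    - [3,5.1,0,0,-1]
    - [3,5.1,0,0,-1]

```text
clock: 0.78
ee_pos: [0.3357, -0.3922, 0.2311]
ee_rot: [0.99, 0.138, 0.0, -0.0]
force: [0.3, -0.9, 0.9]
width: 1.0
```

Emit:
play_rows:
  motion:
    - [3,5.1,-2,0,-1]
    - [3,5.1,-2,0,-1]
    - [0,0,-3,0,-1]
    - [0,0,0,0,-1]

```text
clock: 1.27
ee_pos: [0.394, -0.2899, 0.1587]
ee_rot: [0.99, 0.139, -0.002, -0.003]
force: [0.2, -0.4, 0.3]
width: 1.001
```

Run:
```python
from h import *
c=env.read_camera("wrist");save(c,"w_brown.png")
print(c["pose"].round(4).tolist())
for p in([.394,-.294,.05],[.394,-.294,0]):print(proj(c,p))
import pickle;pickle.dump(c,open("cw.pkl","wb"))
```

```text
[[0.2759, 0.9265, 0.256, 0.4578], [-0.9612, 0.2676, 0.0676, -0.2716], [-0.0059, -0.2647, 0.9643, 0.3005], [0.0, 0.0, 0.0, 1.0]]
[317.27038314 230.21330154]
[316.45364818 215.31720672]
```

View pics/w_brown.png

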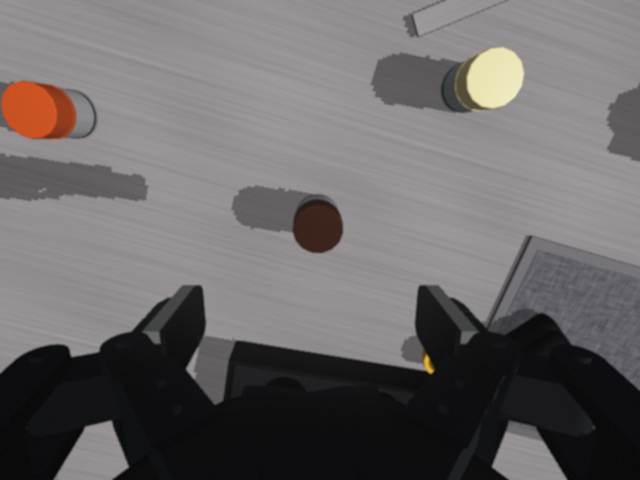

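Wrist view: brown's top is at (318,227), against a predicted (317,230). Space around it is clear. Cream's top is at (495,78) and orange's at (39,110), which gives better estimates for both.

Run:
```python
from h import *
import pickle;c=pickle.load(open("cw.pkl","rb"))
for n,u,v in(("br",318,227),("cr",495,78),("or",39,110)):print(n,ray(c,u,v,.05).round(4))
print(env.sense()["ee_pos"])
```

```text
br [ 0.3965 -0.2938  0.05  ]
cr [ 0.5257 -0.377   0.05  ]
or [ 0.4226 -0.0896  0.05  ]
[ 0.39468818 -0.29143672  0.16053005]
```

Emit:
play_rows:
  motion:
    - [0.1,-0.2,-5,0,-1]
    - [0,0,-5,0,-1]
    - [0,0,-3,0,-1]
    - [0,0,-1.5,0,-1]
    - [0,0,0,0,0.3]

```text
clock: 1.95
ee_pos: [0.3961, -0.2949, 0.0166]
ee_rot: [0.99, 0.138, -0.0, -0.0]
force: [0.4, 0.8, 0.6]
width: 0.821
```

Emit:
play_rows:
  motion:
    - [0,0,0,0,1]
    - [0,0,0,0,1]
    - [0,0,0,0,1]
    - [0,0,0,0,1]

```text
clock: 2.45
ee_pos: [0.3974, -0.2954, 0.0183]
ee_rot: [0.99, 0.139, 0.001, 0.002]
force: [0.6, 0.2, 6.7]
width: 0.425
```

Emit:
play_rows:
  motion:
    - [0,0,3,0,1]
    - [0,0,5,0,1]
    - [1.4,2.9,4,5,1]
    - [2.4,4.9,1.5,5,1]
    - [2.4,4.9,0,5.5,1]

```text
clock: 3.08
ee_pos: [0.4595, -0.1665, 0.1537]
ee_rot: [0.962, 0.272, 0.002, 0.002]
force: [0.2, -0.2, -2.0]
width: 0.43
```

Emit:
play_rows:
  motion:
    - [2.4,4.9,0,0,1]
    - [2.4,4.9,0,0,1]
    - [2.4,4.9,0,0,1]
    - [2.4,4.9,0,0,1]
    - [2.4,4.9,0,0,1]

```text
clock: 3.7
ee_pos: [0.5784, 0.0798, 0.1513]
ee_rot: [0.963, 0.271, -0.0, 0.0]
force: [1.3, -0.8, -0.7]
width: 0.427
```

Emit:
play_rows:
  motion:
    - [2.4,4.9,0,0,1]
    - [2.0,4.0,-1,0,1]
    - [1.0,2.0,-1,0,1]
    - [0,0,-1,0,1]
    - [0,0,0,0,1]

```text
clock: 4.32
ee_pos: [0.6306, 0.1862, 0.1195]
ee_rot: [0.963, 0.271, -0.002, -0.0]
force: [0.3, -0.5, -0.9]
width: 0.429
```

Run:
```python
from h import *
c=env.read_camera("wrist");save(c,"w_p4.png")
for p in([.548,-.048,.032],[.539,.0406,.032],[.5694,.1242,.032],[.6331,.1863,.032]):print(proj(c,p))
import pickle;pickle.dump(c,open("cw.pkl","wb"));print(env.sense()["ee_pos"])
```

```text
[501.815346   462.03600123]
[407.51724086 423.48140751]
[339.51401123 346.47329901]
[313.1061518  233.81044098]
[0.63123324 0.18590192 0.12050221]
```

View pics/w_p4.png

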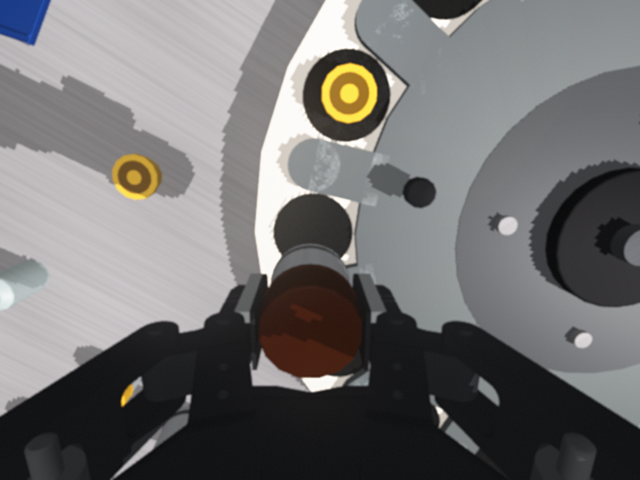

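The p4 seat shows edges at 274 and 351, so its centre is near (312.5,233), against a predicted (313,234). Brown's top is at about (311,322).

Run:
```python
from h import *
import pickle;c=pickle.load(open("cw.pkl","rb"))
print(ray(c,311,322,.152),ray(c,312.5,233,.032))
```

```text
[0.63401437 0.18869206 0.152     ] [0.63337093 0.186947   0.032     ]
```

Emit:
play_rows:
  motion:
    - [0,0,-3,0,1]
    - [0,0,-2,0,1]
    - [0,0,-1.2,0,1]
    - [0,0,-0.6,0,1]
    - [0,0,0,0,1]

```text
clock: 5.0
ee_pos: [0.6322, 0.1868, 0.0533]
ee_rot: [0.963, 0.271, -0.0, -0.0]
force: [-0.1, -0.5, -1.3]
width: 0.425
```

Emit:
play_rows:
  motion:
    - [0,0,-0.2,0,1]
    - [0,0,-0.1,0,1]
    - [0,0,-0.1,0,1]
    - [0,0,0,0,1]

```text
clock: 5.5
ee_pos: [0.6325, 0.187, 0.0504]
ee_rot: [0.963, 0.271, 0.0, 0.0]
force: [-2.4, -0.2, 4.5]
width: 0.43
```

Emit:
play_rows:
  motion:
    - [0,0,0,0,0]
    - [0,0,0,0,-0.5]
    - [0,0,0,0,-1]
    - [0,0,0,0,-1]
    - [0,0,2,0,-1]

```text
clock: 6.12
ee_pos: [0.6305, 0.1866, 0.0678]
ee_rot: [0.963, 0.271, -0.002, -0.0]
force: [1.3, -0.1, 0.0]
width: 1.002
```

Emit:
play_rows:
  motion:
    - [0,0,5,0,-1]
    - [0,0,5,0,-1]
    - [-3.5,-4.5,0,8.5,-1]
    - [-3.5,-4.5,0,8.5,-1]
    - [-3.5,-4.5,0,8.6,-1]

```text
clock: 6.75
ee_pos: [0.5266, 0.0508, 0.1713]
ee_rot: [0.877, 0.48, 0.001, 0.001]
force: [0.7, -0.7, -0.1]
width: 1.002
```

Emit:
play_rows:
  motion:
    - [-3.5,-4.5,0,0,-1]
    - [-3.5,-4.5,0,0,-1]
    - [-3.5,-4.6,0,0,-1]
    - [0,0,-1,0,-1]
    - [0,0,0,0,-1]

```text
clock: 7.38
ee_pos: [0.4221, -0.084, 0.1596]
ee_rot: [0.879, 0.477, 0.0, -0.0]
force: [-0.3, 0.2, -0.2]
width: 1.002
```

```bash
cat > look.py <<'E'
from h import *
import sys,pickle
n=sys.argv[1];p=[float(a) for a in sys.argv[2:5]]
c=env.read_camera("wrist");save(c,n);pickle.dump(c,open("cw.pkl","wb"))
print("pred",proj(c,p),env.sense()["ee_pos"])
# colour-blob centroid near prediction (hue-saturated top)
h=cv2.cvtColor(c["color"],cv2.COLOR_RGB2HSV)
lo,hi=[tuple(map(int,s.split(","))) for s in sys.argv[5:7]]
m=cv2.inRange(h,lo,hi);k,L,st,ce=cv2.connectedComponentsWithStats(m)
for i in range(1,k):
    if st[i,4]>300:print(st[i],ce[i].round(1),"xy",ray(c,*ce[i],p[2])[:2].round(4))
E
python3 look.py w_or.png .4222 -.084 .05 3,150,60 14,255,255
```

```text
pred [311.20115136 229.58308061] [ 0.42254106 -0.0836276   0.1598054 ]
[ 283  199   50   53 2052] [307.8 225.1] xy [ 0.4219 -0.0798]
```

View pics/w_or.png

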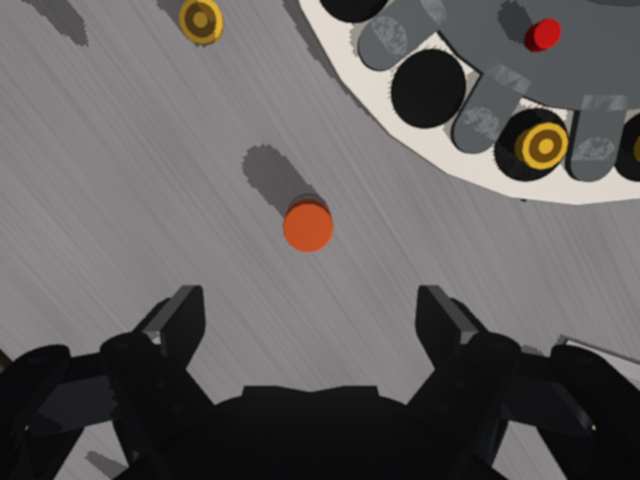

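Orange's top is at (308,226), which puts it at (0.422, -0.080), with clear space around it. Shift +0.35 cm in y and grasp.

Emit:
play_rows:
  motion:
    - [0,0.35,-5,0,-1]
    - [0,0,-5,0,-1]
    - [0,0,-3,0,-1]
    - [0,0,-1.3,0,-1]
    - [0,0,0,0,0.3]

```text
clock: 8.05
ee_pos: [0.4225, -0.0799, 0.0162]
ee_rot: [0.878, 0.478, -0.0, -0.0]
force: [0.1, -0.0, 0.7]
width: 0.822
```

Emit:
play_rows:
  motion:
    - [0,0,0,0,1]
    - [0,0,0,0,1]
    - [0,0,0,0,1]
    - [0,0,0,0,1]

```text
clock: 8.55
ee_pos: [0.4237, -0.0812, 0.0181]
ee_rot: [0.879, 0.477, 0.001, 0.001]
force: [-0.4, 1.4, 6.5]
width: 0.43
```

Emit:
play_rows:
  motion:
    - [0,0,3,0,1]
    - [0,0,5,0,1]
    - [1.5,2.1,5,0,1]
    - [2.9,4.1,0,0,1]
    - [2.9,4.1,0,0,1]

```text
clock: 9.18
ee_pos: [0.4962, 0.0232, 0.1477]
ee_rot: [0.879, 0.477, 0.001, 0.001]
force: [-0.0, -1.3, -1.1]
width: 0.43
```

Emit:
play_rows:
  motion:
    - [2.9,4.1,0,0,1]
    - [2.9,4.1,0,0,1]
    - [1.6,1.9,-1,0,1]
    - [0,0,-3,0,1]
    - [0,0,0,0,1]

```text
clock: 9.8
ee_pos: [0.5665, 0.1235, 0.1032]
ee_rot: [0.879, 0.477, -0.003, -0.002]
force: [0.2, 0.4, -0.4]
width: 0.425
```

```bash
python3 look.py w_p3.png .5694 .1242 .122 3,150,60 14,255,255
```

```text
pred [316.94741346 309.49162276] [0.5677282  0.12329173 0.10495545]
[ 315   38   83   92 5915] [357.   83.1] xy [0.6239 0.1853]
[ 257  267  106  115 9556] [310.2 325. ] xy [0.5636 0.12  ]
```

View pics/w_p3.png

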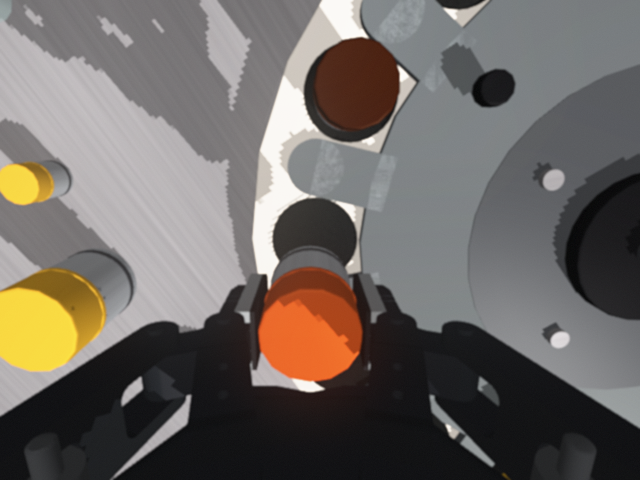

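p3 seat edges are at 273 and 357, with its top at 198. Orange is held with its top at about (311,325), and brown stands in p4 with its top at (357,83).

Run:
```python
from h import *
import pickle;c=pickle.load(open("cw.pkl","rb"))
print("seat pred",proj(c,[.5694,.1242,.032]),"top edge",proj(c,[.5694+.027*np.sin(np.radians(33)),.1242+.027*np.cos(np.radians(33)),.032]),"held",ray(c,311,325,.137),"brown",ray(c,357,83,.082),"seat",ray(c,315,239,.032))
```

```text
seat pred [315.18325308 241.33011754] top edge [315.39891077 199.02864233] held [0.56864029 0.12713195 0.137     ] brown [0.63075257 0.18720617 0.082     ] seat [0.5701322  0.12555318 0.032     ]
```

Emit:
play_rows:
  motion:
    - [0.1,-0.1,-3,0,1]
    - [0,0,-1.6,0,1]
    - [0,0,-0.6,0,1]
    - [0,0,-0.3,0,1]
    - [0,0,-0.2,0,1]

```text
clock: 10.48
ee_pos: [0.5708, 0.1224, 0.0501]
ee_rot: [0.879, 0.477, 0.001, 0.0]
force: [-0.1, 1.0, -0.3]
width: 0.428
```

Emit:
play_rows:
  motion:
    - [0,0,0,0,1]
    - [0,0,0,0,1]

```text
clock: 10.72
ee_pos: [0.5708, 0.1224, 0.0501]
ee_rot: [0.879, 0.477, 0.001, 0.0]
force: [0.4, 0.3, 1.4]
width: 0.43
```

Emit:
play_rows:
  motion:
    - [0,0,0,0,0]
    - [0,0,0,0,-0.5]
    - [0,0,0,0,-1]
    - [0,0,0,0,-1]
    - [0,0,2,0,-1]

```text
clock: 11.35
ee_pos: [0.5685, 0.1223, 0.0682]
ee_rot: [0.879, 0.477, -0.002, -0.001]
force: [0.2, -0.2, 0.2]
width: 1.005
```

Emit:
play_rows:
  motion:
    - [0,0,5,0,-1]
    - [0,0,5,9.5,-1]
    - [-3,1.9,0,10,-1]
    - [-3.5,2.2,0,10,-1]
    - [-3.5,2.2,0,10,-1]

```text
clock: 11.98
ee_pos: [0.4696, 0.186, 0.1712]
ee_rot: [0.664, 0.748, 0.001, 0.001]
force: [-0.1, -0.3, 0.3]
width: 1.001
```

Emit:
play_rows:
  motion:
    - [-3.5,2.2,0,10,-1]
    - [-3.5,2.2,0,10,-1]
    - [-3.2,2.1,0,10,-1]
    - [-1,0.65,0,8.5,-1]
    - [0,0,0,0,-1]

```text
clock: 12.6
ee_pos: [0.3579, 0.2575, 0.1707]
ee_rot: [0.383, 0.924, 0.001, 0.001]
force: [0.1, 0.8, -0.1]
width: 0.996
```

```bash
python3 look.py w_ye.png .3585 .257 .05 20,120,80 32,255,255
```

```text
pred [309.51942292 227.55390236] [0.35847321 0.25716441 0.1705575 ]
[ 287  200   47   47 1751] [310.  223.3] xy [0.3564 0.2597]
[356 272  29  29 587] [369.6 287.4] xy [0.428 0.256]
[ 252  308   67   71 3277] [285.5 346.8] xy [0.4179 0.1689]
[226 371  30  28 352] [240.  381.2] xy [0.4135 0.1164]
```

View pics/w_ye.png

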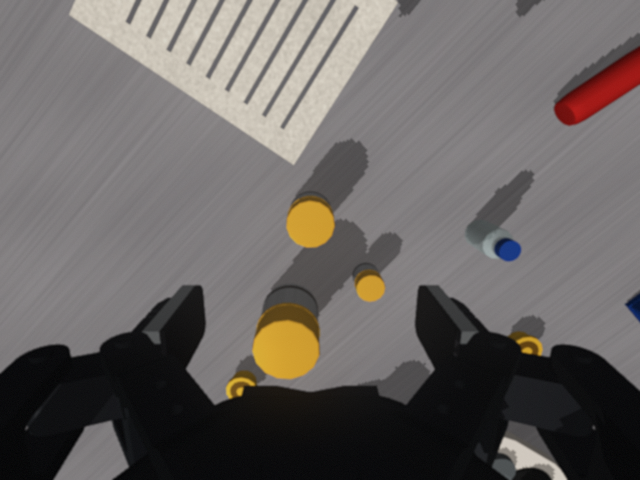

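Yellow's top is at (310,223), so the master is at about (0.357, 0.2595). The big yellow (287,342) and small yellow (370,287) are outside the finger sweep, and the vial (505,248) is far away.

Emit:
play_rows:
  motion:
    - [-0.15,0.25,-5,0,-1]
    - [0,0,-5,0,-1]
    - [0,0,-4,0,-1]
    - [0,0,-1.4,0,-1]
    - [0,0,0,0,0.3]

```text
clock: 13.28
ee_pos: [0.3571, 0.2591, 0.0153]
ee_rot: [0.383, 0.924, -0.0, -0.0]
force: [-0.3, -0.6, -0.3]
width: 0.821
```

Emit:
play_rows:
  motion:
    - [0,0,0,0,1]
    - [0,0,0,0,1]
    - [0,0,0,0,1]
    - [0,0,0,0,1]

```text
clock: 13.78
ee_pos: [0.3584, 0.2601, 0.0174]
ee_rot: [0.382, 0.924, 0.001, 0.001]
force: [-0.1, -0.7, 6.4]
width: 0.428
```

Emit:
play_rows:
  motion:
    - [0,0,3,0,1]
    - [0,0,6,0,1]
    - [0,0,4.5,-5,1]
    - [2,-2.4,0,-10,1]
    - [3,-3.6,0,-10,1]

```text
clock: 14.4
ee_pos: [0.407, 0.1995, 0.1517]
ee_rot: [0.575, 0.818, 0.001, 0.001]
force: [-1.2, -0.4, -2.2]
width: 0.428
```

Emit:
play_rows:
  motion:
    - [3.1,-3.7,0,-10,1]
    - [3.1,-3.7,0,-10,1]
    - [3.1,-3.7,0,-5,1]
    - [3.1,-3.7,0,0,1]
    - [0.8,-1.0,-1,0,1]

```text
clock: 15.02
ee_pos: [0.5408, 0.0393, 0.1415]
ee_rot: [0.738, 0.675, 0.001, 0.001]
force: [0.5, 0.8, -0.8]
width: 0.429
```

Emit:
play_rows:
  motion:
    - [0,0,-3.5,0,1]
    - [0,0,0,0,1]

```text
clock: 15.28
ee_pos: [0.5352, 0.0421, 0.1018]
ee_rot: [0.737, 0.676, -0.003, -0.003]
force: [-0.6, 0.1, -1.1]
width: 0.428
```

```bash
python3 look.py w_p2.png .539 .0406 .137 20,120,80 32,255,255
python3 - <<'E'
from h import *
import pickle;c=pickle.load(open("cw.pkl","rb"))
print("seat pred",proj(c,[.539,.0406,.032]),"top edge",proj(c,[.5389,.0676,.032]))
E
```

```text
pred [321.85121194 341.72778032] [0.53671111 0.04214118 0.10378813]
[   0    0  104   79 7308] [50.1 35.9] xy [0.472  0.1414]
[132 166  50  48 986] [157.5 188.6] xy [0.4931 0.0973]
[ 258  263  105  116 9104] [311.1 323.9] xy [0.5359 0.0477]
seat pred [318.00642893 248.21017694] top edge [314.28136283 206.21729988]
```

View pics/w_p2.png

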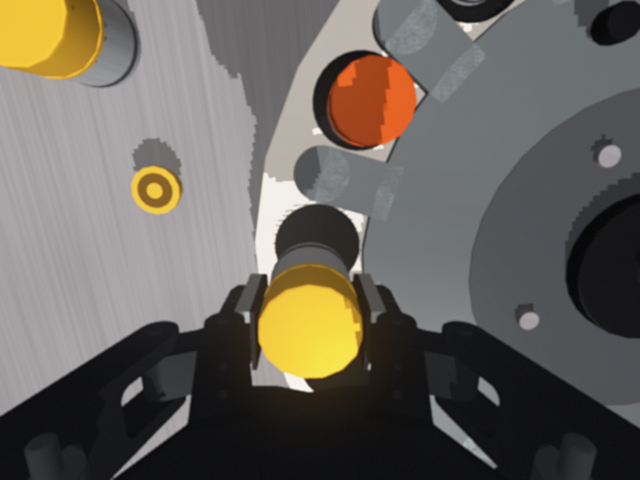

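The p2 seat matches prediction (edges 275 and 359, top 205). Orange is upright in p3 with its top at (372,100). Checking orange's centring to tune the offset.

Run:
```python
from h import *
import pickle;c=pickle.load(open("cw.pkl","rb"))
print("orange",ray(c,372,100,.082),"held",ray(c,311,325,.1366))
```

```text
orange [0.56827298 0.12151279 0.082     ] held [0.53581848 0.04704358 0.1366    ]
```

Emit:
play_rows:
  motion:
    - [0,0,-3,0,1]
    - [0,0,-1.6,0,1]
    - [0,0,-0.6,0,1]
    - [0,0,-0.3,0,1]
    - [0,0,-0.2,0,1]

```text
clock: 15.95
ee_pos: [0.5393, 0.0415, 0.0494]
ee_rot: [0.737, 0.676, 0.0, 0.0]
force: [-3.6, 1.7, 11.6]
width: 0.43
```

Emit:
play_rows:
  motion:
    - [0,0,0,0,1]
    - [0,0,0,0,1]

```text
clock: 16.2
ee_pos: [0.5393, 0.0414, 0.0494]
ee_rot: [0.737, 0.676, 0.001, 0.0]
force: [-1.1, 1.4, 4.9]
width: 0.428
```

Emit:
play_rows:
  motion:
    - [0,0,0,0,0]
    - [0,0,0,0,-0.5]
    - [0,0,0,0,-1]
    - [0,0,0,0,-1]
    - [0,0,2,0,-1]

```text
clock: 16.82
ee_pos: [0.537, 0.0415, 0.0667]
ee_rot: [0.737, 0.676, -0.001, -0.002]
force: [1.0, 0.1, -0.2]
width: 1.0
```

Emit:
play_rows:
  motion:
    - [0,0,5,0,-1]
    - [0,-2,5,0,-1]
    - [-0.2,-5.5,0,8.5,-1]
    - [-0.2,-5.5,0,8.5,-1]
    - [-0.2,-5.5,0,8,-1]

```text
clock: 17.45
ee_pos: [0.5325, -0.1451, 0.1686]
ee_rot: [0.571, 0.821, 0.0, 0.0]
force: [0.5, -0.8, 0.4]
width: 1.0
```

Emit:
play_rows:
  motion:
    - [-0.2,-5.5,0,0,-1]
    - [-0.2,-5.5,0,0,-1]
    - [-0.2,-5.5,0,0,-1]
    - [-0.2,-5.5,0,0,-1]
    - [0,-1.4,0,0,-1]

```text
clock: 18.08
ee_pos: [0.5239, -0.3808, 0.1681]
ee_rot: [0.575, 0.818, -0.0, 0.0]
force: [-0.8, 0.8, -0.1]
width: 1.0
```

Emit:
play_rows:
  motion:
    - [0,0,-1,0,-1]

```text
clock: 18.2
ee_pos: [0.5249, -0.3784, 0.1587]
ee_rot: [0.574, 0.819, 0.0, 0.001]
force: [-0.4, 1.2, -0.3]
width: 1.003
```

```bash
python3 look.py w_cr.png .5255 -.378 .05 18,30,140 35,160,255
```

```text
pred [311.09631947 230.41020419] [ 0.52403573 -0.37626172  0.15599041]
[ 286  204   52   49 1993] [311.9 228.1] xy [ 0.5255 -0.3762]
```

View pics/w_cr.png

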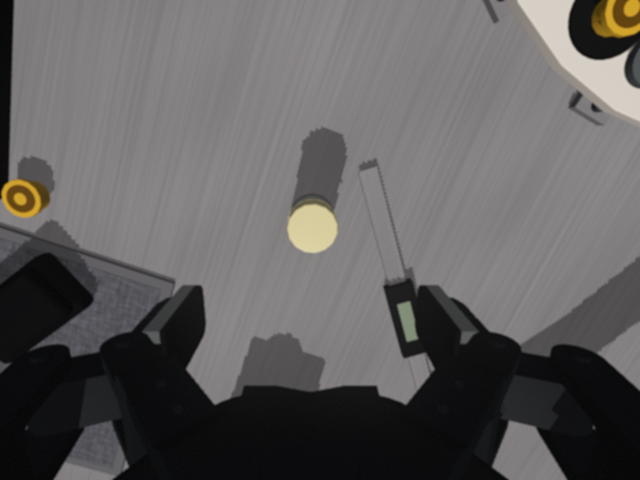

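Cream's top is at (312,229), so the master is at (0.5255, -0.3765). The caliper blade at (375,215) is about 56 mm to one side, so I'll go down with the fingers partly closed.

Emit:
play_rows:
  motion:
    - [0.05,0.1,-3,0,-0.4]
    - [0,0,-4,0,-0.4]
    - [0,0,-4,0,-0.4]
    - [0,0,-2.2,0,-0.4]
    - [0,0,-1.0,0,-0.4]

```text
clock: 18.88
ee_pos: [0.5249, -0.3749, 0.0148]
ee_rot: [0.573, 0.82, 0.0, -0.001]
force: [0.3, 0.1, 0.2]
width: 0.703
```

Emit:
play_rows:
  motion:
    - [0,0,0,0,0.3]
    - [0,0,0,0,1]
    - [0,0,0,0,1]
    - [0,0,0,0,1]
    - [0,0,0,0,1]

```text
clock: 19.5
ee_pos: [0.5257, -0.3772, 0.0175]
ee_rot: [0.573, 0.819, -0.0, 0.001]
force: [-0.2, 0.4, 2.3]
width: 0.426
```

Emit:
play_rows:
  motion:
    - [0,0,3,0,1]
    - [0,0,6,0,1]
    - [0.2,3,4,0,1]
    - [0.4,5.5,0,0,1]
    - [0.4,5.5,0,0,1]

```text
clock: 20.12
ee_pos: [0.5351, -0.2356, 0.147]
ee_rot: [0.574, 0.819, 0.0, 0.001]
force: [0.1, 0.8, -1.2]
width: 0.429
```

Emit:
play_rows:
  motion:
    - [0.4,5.5,0,0,1]
    - [0.4,5.5,0,0,1]
    - [0.4,5.5,0,0,1]
    - [0.05,2.4,-1,0,1]
    - [0,0,-3,0,1]

```text
clock: 20.75
ee_pos: [0.5489, -0.0458, 0.1076]
ee_rot: [0.572, 0.82, 0.001, 0.002]
force: [0.3, -0.6, -1.7]
width: 0.427
```

Emit:
play_rows:
  motion:
    - [0,0,0,0,1]
    - [0,0,0,0,1]

```text
clock: 21.0
ee_pos: [0.5479, -0.048, 0.1069]
ee_rot: [0.574, 0.819, 0.0, 0.0]
force: [-0.4, -0.3, -1.6]
width: 0.427
```

```bash
python3 look.py w_p1.png .539 .0406 .082 20,120,80 32,255,255
python3 - <<'E'
from h import *
import pickle;c=pickle.load(open("cw.pkl","rb"))
print("seat pred",proj(c,[.5478,-.048,.032]),"top edge",proj(c,[.5478-.027*.316,-.048+.027*.948,.032]))
E
```

```text
pred [359.80263416  91.05234126] [ 0.54833974 -0.04818385  0.10743435]
[ 316   44   85   91 5983] [358.1  89.4] xy [0.538 0.041]
seat pred [310.03567632 244.15683106] top edge [311.22104199 202.79670188]
```

View pics/w_p1.png

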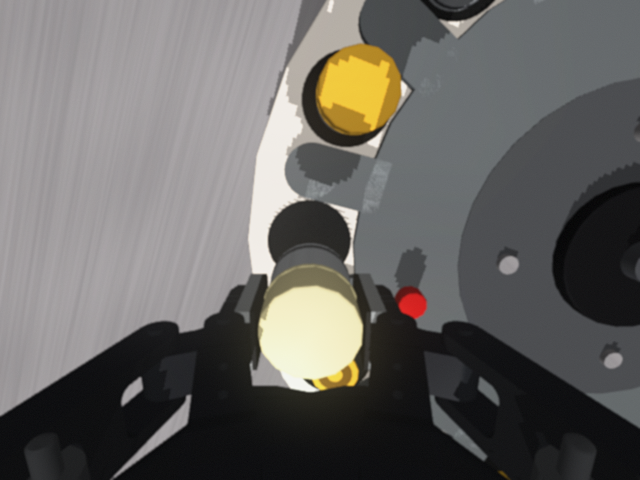

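The p1 seat is at (309,242), as predicted. Yellow is centred in p2. The red pin (412,302) is near the right finger, so I'll open only partly before rising.

Emit:
play_rows:
  motion:
    - [0,0,-3,0,1]
    - [0,0,-1.6,0,1]
    - [0,0,-0.6,0,1]
    - [0,0,-0.3,0,1]
    - [0,0,-0.2,0,1]

```text
clock: 21.68
ee_pos: [0.5483, -0.0478, 0.05]
ee_rot: [0.573, 0.819, 0.0, 0.001]
force: [0.2, -0.1, -1.0]
width: 0.427
```

Emit:
play_rows:
  motion:
    - [0,0,0,0,1]
    - [0,0,0,0,1]

```text
clock: 21.92
ee_pos: [0.548, -0.0477, 0.0498]
ee_rot: [0.573, 0.819, 0.0, 0.0]
force: [0.3, -0.4, -1.4]
width: 0.428
```

No contact yet; lowering a little more.

Emit:
play_rows:
  motion:
    - [0,0,-0.1,0,1]
    - [0,0,-0.1,0,1]
    - [0,0,0,0,1]

```text
clock: 22.3
ee_pos: [0.5481, -0.0477, 0.0494]
ee_rot: [0.573, 0.819, -0.0, -0.0]
force: [-4.5, 0.6, 10.4]
width: 0.431
```

Emit:
play_rows:
  motion:
    - [0,0,0,0,0]
    - [0,0,0,0,-0.3]
    - [0,0,0,0,-0.3]
    - [0,0,2,0,-0.3]
    - [0,0,4,0,-0.3]

```text
clock: 22.92
ee_pos: [0.5458, -0.0472, 0.1056]
ee_rot: [0.574, 0.819, -0.001, -0.003]
force: [0.9, -0.0, 1.3]
width: 0.648
```

Emit:
play_rows:
  motion:
    - [0,0,5,0,-1]
    - [-2,-5,2,0,-1]
    - [-2,-5,0,0,-1]
    - [-2,-5,0,0,-1]
    - [-2,-5,0,0,-1]

```text
clock: 23.55
ee_pos: [0.4668, -0.249, 0.1773]
ee_rot: [0.573, 0.819, 0.0, 0.0]
force: [1.8, 0.1, -0.3]
width: 1.001
```

Emit:
play_rows:
  motion:
    - [0,-5,0,0,-1]
    - [0,-5,0,0,-1]
    - [0,0,0,0,-1]
    - [0,0,0,0,-1]

```text
clock: 24.05
ee_pos: [0.4673, -0.347, 0.1767]
ee_rot: [0.574, 0.819, 0.0, -0.001]
force: [0.2, 0.3, -0.5]
width: 0.998
```

Run:
```python
from h import *
S=env.read_camera("scene");D=env.read_camera("side")
def big(c,b,s): return cv2.resize(c["color"][b[1]:b[3],b[0]:b[2],::-1],None,fx=s,fy=s,interpolation=cv2.INTER_CUBIC)
a=big(S,(240,190,400,370),2.5);b=big(D,(210,190,370,370),2.5)
cv2.imwrite("pics/end.png",np.hstack([a,b]))
for n,p in dict(cream=(.5478,-.048),yellow=(.5389,.0406),orange=(.5694,.1242),brown=(.6331,.1863)).items():
    q=[*p,.082];print(n,((proj(S,q)-[240,190])*2.5).round(),((proj(D,q)-[210,190])*2.5+[400,0]).round())
e=env.sense();print(e["clock"],e["force"],e["ee_pos"])
```

```text
cream [151.  56.] [663.  71.]
yellow [225. 116.] [667. 147.]
orange [255. 199.] [623. 224.]
brown [228. 294.] [537. 282.]
24.15 [-0.71127637 -0.80756104  0.15279426] [ 0.4676543  -0.34625361  0.17694407]
```

View pics/end.png

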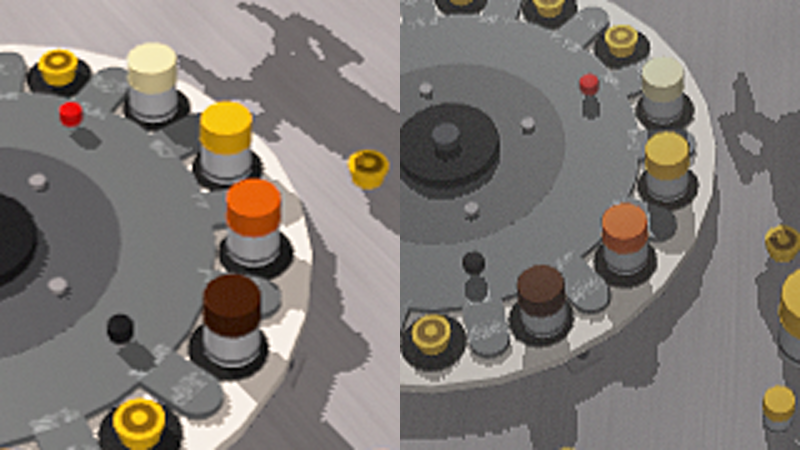

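All four stand upright and central, in the right order from the red pin. Their tops are at (151,56), (226,118), (254,198) and (231,292), within a few enlarged pixels of prediction. Handing in.

```bash
python3 -c "
from h import *
c=env.read_camera('side');h=cv2.cvtColor(c['color'][370:420,315:360],cv2.COLOR_RGB2HSV)
m=cv2.inRange(h,(100,120,40),(125,255,255));y,x=np.nonzero(m);print('vial stopper',x.mean()+315,y.mean()+370,proj(c,[.48,.353,.05]))
print(env.hand_in())"
```

```text
vial stopper 337.18840579710144 391.1304347826087 [338.10846294 391.24252464]
the job is handed in; nothing more can be done
None
```

The four masters are in their pockets in the order asked. Cream is next to the red pin, then yellow, orange, and brown at the other end. I handed the job in at about 24 s of the 104 s allowed.

- **Which yellow:** there were three sizes. I used the medium one, whose outline matched 38 × 50 mm.
- **Final pictures:** the scene and side views show all four upright, flat and released, and the arm clear of everything.
- **Centring:** wrist-camera readings put brown about 2 mm and orange about 3 mm off their pocket centres, and yellow within 1 mm. Cream was judged only from the final pictures and the arm's position at release. All are well inside the 9 mm gap to the star wheel.
- **Vial:** it still stands where it was. Its stopper shows at (337, 391) in the side view, against a predicted (338, 391).
- **Forces:** the highest wrist force reported after a move was about 12 N.
- **Disagreement:** the scene and side cameras differed by up to 9 mm on the far masters, so I corrected each position from close up with the wrist camera. Wrist-camera estimates of a master's position while held were also 3–5 mm off the arm's own reading. I went by the arm's reading, and orange, checked after release, agreed with it.

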